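# Bar the draining rack and lay a graphite rod against the bar

## Robot

A 6-joint arm with a two-finger parallel gripper is mounted at the origin on a cart in front of the work surface, level with it; the furniture and walls round the work are solid. World frame = base frame: x ahead of the robot, y to its left, z up, the work surface at z = 0. Lengths are in m, angles in degrees, forces in N, time in s.
With the tool pointing down it reaches from about 0.4 to 0.825 m from the base axis. Payload 7 kg.
Tool frame: the origin (TCP) lies between the finger pads; the fingertips stand 22 mm ahead of it and the grasp point (between the pads) lies 3 mm ahead of it; z points along the fingers, y is the line along which they close (so a half turn about z gives the same grasp; the last joint's range is limited). The gripper opens to 85 mm and grips with 20 to 120 N. Pads are 22 mm wide; open, the fingers measure 114 mm over their backs; the gripper's body (76 mm by 85 mm) begins 54 mm behind the grasp point. The pads swing forward as they close: fully open they stand 13 mm farther back than shut.
Start: joints at [88.642, 20.546, 0.682, 0, -70.136, -16.507], TCP at [0.207, 0.642, 0.253] pointing down, gripper open.
Joint ranges: [-176.03, 176.03], [-82.01, 121.73], [-58.28, 71.71], [-173.87, 95.51], [-174.79, -0.11], [-173.66, 173.66]. Speed limits (degrees/s): [136.94, 136.94, 172.46, 180, 180, 180].

## Interface

Orientations are given as a 3x3 rotation matrix whose columns are the frame's x, y, z axes.
In Python, from cell import robot, optics gives the robot as it stands (robot), with the cameras (optics).
- The arm moves only by the tool inch_along, called after "Call:" as name(argument=value, ...) on one line, values as JSON. Schema: {"type":"object","properties":{"ticks":{"type":"array","items":{"type":"number"},"minItems":5,"maxItems":25},"clamp_n":{"type":"number"},"only":{"type":"string"},"quiet":{"type":"boolean"},"lines":{"type":"string"}},"required":["ticks"],"additionalProperties":false}. ticks is one flat list of numbers that holds 1 to 5 rows one after another, with no inner brackets; each row has 5 numbers: dx, dy, dz in m, then a turn about the tool's z in degrees, then the finger opening in m; each row shifts and turns the commanded pose from where the row before left it, along the tool's axes as they then stand; what a row does not reach is not made up. A row lasts 1/12 s, in which the tool goes at most 0.0417 m and 7.16 degrees, less where a joint would pass 70% of its speed; a pose out of reach is approached as far as the arm can. The fingers move at their own pace and stop on an object; clamp_n is the grip in N (left out, the last holds). Time passes only in rows, so rows that do not move let the fingers close. The tool returns the time, the measured TCP pose, the force, the opening and the grip force at its end. only (a regular expression) keeps the lines of the reply that match it, lines (a string "A,B") keeps lines A to B, and quiet returns only ok. Input that does not fit is refused with a message, and nothing moves.
- robot.get_obs(): the state, without advancing time (a new reading comes with each control period).
- optics.read_camera(name): name is "scene" or "top" or "wrist"; returns a dict with "pixels" (384x512x3 uint8, red, green, blue), "camera_matrix" (3x3 intrinsics, pixels), "rvec" (rotation vector, rad) and "tvec" (3), from world to camera coordinates, as OpenCV has them. Camera axes: x right, y down, z forward; pixel columns grow to the right and rows downward; lengths in m; the calibration is good to about 2 mm. A picture is of the moment at which its call begins. There is no depth.
- robot.job_done(): hands the job in; it is judged then, once.
The state is a dict: "t": time; "q": joint angles; "joint_velocities": joint speeds; "tau": joint torques, N m; "ee_pos": TCP position; "orientation": TCP orientation; "ft_force": force on the tool from outside, world axes, zero at the start; "moment": the same for the moment, N m; "finger_gap": finger opening in m; "finger_force": force on a finger pad.
Only numpy, scipy, OpenCV 4.12 (cv2) and the standard library are available. Lean on these libraries where they do the work, as an engineer would, in place of code of your own. Each camera call takes 0.05 s, during which the arm holds its last target. There are 200 camera calls.

## Task

Get the sloping draining rack ready and load it: first lay the loose aluminium bar across the rack so that both its ends sit fully down in the two notches, and let go of it. Then lay the graphite rod, which rolls easily and chips if dropped, gently crosswise on the sloping board on the uphill side of the bar, so that it comes to rest against the bar and cannot roll off. Leave the other things on the trolley where they are.

Things in the scene. Friction and masses are not known exactly. Their poses are not given: they have to be found in the camera images.
- rack: Fixed grey draining rack, 150 mm long (x), 138 mm wide (y), 51 mm high at most; origin: centre of its underside on the trolley top, z up. Its flat board with dark drain slots rises toward +x by 0.12 rad; its low end (-x) is open: a rod rolls off there unless stopped. A rail 10 mm thick along each long side (y = -64, +64 mm) stands 20 mm above the board; 118 mm are clear between the rails.
- notch_mid (a point): Point midway between the rack's two notches (one in each rail, open at the top, 19 mm wide along the slope), at their floors: 25 mm above the trolley, 8 mm above the board, 12 mm below the rails' top there. It lies 41 mm from the rack's middle toward the low end; axes as rack. The seated bar's origin belongs here.
- board_mid (a point): Point on the top of the sloping board at the rack's middle, 22 mm above the trolley top, 41 mm (along the rack's x) uphill of notch_mid, midway between the rails; axes as rack (level, not sloped). The board goes on 75 mm uphill of it.
- bar: Loose straight aluminium bar, 12 mm wide (x), 160 mm long (y), 16 mm high (z), 85 g, a small dark dot near each end of its top. It starts lying on the trolley top. Origin: centre of its underside, z up. Seated, it spans both rails with about 11 mm over at each end, 3.5 mm play to each side in the notches, its underside 8 mm above the board.
- rod: Loose round graphite rod, near black, 30 mm diameter, 100 mm long, about 130 g. It starts lying on its side on the trolley top and rolls at a touch. Origin: its centre, 15 mm above what it lies on; its y runs along its length; its x and z turn as it rolls.
- vial_a: Small white vial with black cap, 21 mm wide, 56 mm high, standing at the trolley's edge nearest the robot. Leave alone. Origin: centre of its underside.
- vial_b: Small amber vial with white cap, 21 mm wide, 56 mm high, standing at the trolley's edge nearest the robot. Leave alone. Origin: centre of its underside.
- loupe: Black loupe, 36 mm wide, 32 mm high, standing at the trolley's far edge. Leave alone. Origin: centre of its underside.
- pen: Marker pen, 135 mm long, 17 mm thick, lying along the trolley's edge nearest the robot. Leave alone. Origin: centre of its underside.

How it is judged (in metres and radians):
On the way:
1. the bar lies across the rack with both ends down in the notches, let go, while the rod is not yet on the rack (x of bar in the frame of notch_mid between -0.0065 and 0.0065 m and y of bar in the frame of notch_mid between -0.016 and 0.016 m and z of bar in the frame of notch_mid between -0.004 and 0.004 m and angle between the y axis of bar and the y axis of rack, either way round below 0.08 rad and angle between bar's own z axis and vertical below 0.35 rad and contact force between the fingers and bar below 0.1 N and contact force between rod and rack below 0.05 N), for 0.3 s.
At the end, for the whole second after the job is handed in: Bar let go in both notches: origin within 6.5 mm (rack x), 16 mm (y), 4 mm (z) of notch_mid, 0.08 rad of rack y, tilt under 0.35. Rod let go, touching it: centre 10-29 mm uphill (x), within 14 mm (y), 2-17 mm above notch_mid, 0.10 rad of rack y. Both slower than 20 mm/s (x of bar in the frame of notch_mid between -0.0065 and 0.0065 m and y of bar in the frame of notch_mid between -0.016 and 0.016 m and z of bar in the frame of notch_mid between -0.004 and 0.004 m and angle between the y axis of bar and the y axis of rack, either way round below 0.08 rad and angle between bar's own z axis and vertical below 0.35 rad and contact force between the fingers and bar below 0.1 N and x of rod in the frame of notch_mid between 0.01 and 0.029 m and y of rod in the frame of notch_mid between -0.014 and 0.014 m and z of rod in the frame of notch_mid between 0.002 and 0.017 m and angle between the y axis of rod and the y axis of rack, either way round below 0.1 rad and contact force between rod and bar above 0.02 N and linear speed of each of rod, bar below 0.02 m/s and contact force between the fingers and rod below 0.1 N).
It fails at once if the rod is dropped: it falls or rolls free of the fingers faster than 0.5 m/s, near the work surface (linear speed of rod above 0.5 m/s and contact force between the fingers and rod below 0.02 N and height (world z) of rod below 0.09 m).
It fails at once if the rod is pressed or knocked hard on the rack (over 40 N) (contact force between rod and rack above 40 N).
It fails at once if the rod is knocked hard against the bar (over 40 N) (contact force between rod and bar above 40 N).
It fails at once if the rod falls off the trolley (height (world z) of rod below -0.03 m).
It fails at once if a vial, the loupe or the pen is moved more than 30 mm (distance of any of vial_a, vial_b, loupe, pen from where it was at the start of the episode above 0.03 m).
It also fails if it takes over 51 s, if anything falls off the work surface, if the arm or the gripper's body presses on something with over 40 N, if the wrist force passes 120 N, or if a joint passes its speed limit or range.

## Working session

There is one attempt and no reset: what is moved stays moved. The work goes in short steps, Python scripts to look and compute and a tool call to move; the robot and the scene stay as the last step left them, time stands still between calls to the robot, and variables do not carry over. Pictures are saved under pics/ and viewed, at most 10 in all, crops included, and the job is handed in when it is done.

```bash
ls; mkdir -p pics; cat > h.py <<'E'
import numpy as np,cv2
from cell import robot, optics
def cam(n):
    c=optics.read_camera(n); c['R']=cv2.Rodrigues(np.array(c['rvec'],float))[0]; c['t']=np.array(c['tvec'],float).ravel(); c['K']=np.array(c['camera_matrix']); return c
def ray(c,uv,z):
    d=c['R'].T@np.linalg.inv(c['K'])@np.array([uv[0],uv[1],1.]); o=-c['R'].T@c['t']
    return o+d*(z-o[2])/d[2]
def proj(c,p):
    return cv2.projectPoints(np.array(p,float).reshape(-1,3),np.array(c['rvec'],float),c['t'],c['K'],None)[0].reshape(-1,2)
def save(c,n): cv2.imwrite(f'pics/{n}.png',cv2.cvtColor(c['pixels'],cv2.COLOR_RGB2BGR))
E
python3 - <<'E'
from h import *
for n in ('top','scene'):
    c=cam(n); save(c,n+'0'); print(n,-c['R'].T@c['t'])
o=robot.get_obs(); print(o['t'],o['ee_pos'],o['orientation'],o['finger_gap'])
E
```

```text
cell.py
pics
top [ 0.46628889 -0.12909075  1.13251896]
scene [0.10895886 0.23970273 0.63185029]
0.1 [0.20697597 0.64207637 0.25245439] [[ 9.51741388e-01 -3.06900980e-01 -3.44038486e-04]
 [-3.06901151e-01 -9.51740306e-01 -1.44001128e-03]
 [ 1.14505580e-04  1.47610415e-03 -9.99998904e-01]] 0.0850528932738126
```

View pics/top0.png

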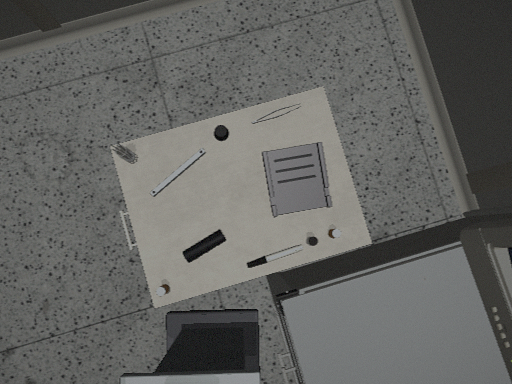

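View pics/scene0.png

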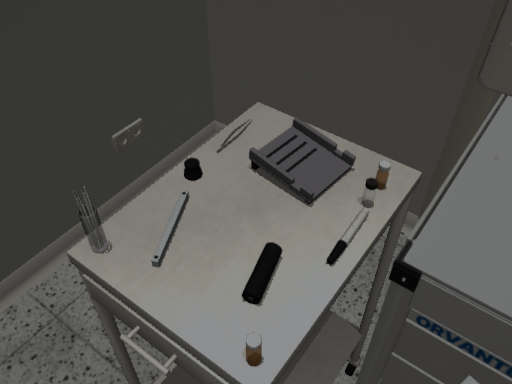

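The top view shows the bar at about (178,172), rod (204,245) and rack (297,180), with notches near its lower edge (272,208) and (329,197). The scene view shows the bar at (171,228), rod (263,272) and rack (303,160). The vials, pen, loupe, a tong and a cup stand around them.

```bash
python3 - <<'E'
from h import *
t=cam('top'); s=cam('scene')
a=cv2.resize(t['pixels'][130:230,250:350],(400,400),interpolation=3)
b=cv2.resize(s['pixels'][110:210,240:365],(500,400),interpolation=3)
save({'pixels':np.hstack([a,b])[:, :800] if 0 else cv2.resize(np.hstack([a,b]),(800,356))},'rack')
P=lambda c,uv,z:print(uv,ray(c,uv,z).round(4))
for uv,z in [((153,193),.016),((202,152),.016),((204,245),.015),((185,257),.015),((224,237),.015),((297,180),.02),((272,208),.04),((329,197),.04),((264,152),.05),((322,143),.05)]:P(t,uv,z)
print('scene')
for uv,z in [((156,259),.016),((185,197),.016),((263,272),.015)]:P(s,uv,z)
# masks in top
g=cv2.cvtColor(t['pixels'],cv2.COLOR_RGB2HSV)
for n,c in(('t',t),('s',s)):
    v=cv2.cvtColor(c['pixels'],cv2.COLOR_RGB2GRAY)
    m=(v<45).astype(np.uint8); k,l,st,ce=cv2.connectedComponentsWithStats(m)
    for i in range(1,k):
        if 60<st[i,4]<3000: print(n,st[i],ce[i].round(1),cv2.minAreaRect(np.argwhere(l==i)[:,::-1].astype(np.float32)))
print(t['pixels'][172,178],t['pixels'][180,200])
E
```

```text
(153, 193) [0.5659 0.0786 0.016 ]
(202, 152) [ 0.6595 -0.0359  0.016 ]
(204, 245) [ 0.4434 -0.0372  0.015 ]
(185, 257) [0.417  0.0067 0.015 ]
(224, 237) [ 0.4606 -0.0835  0.015 ]
(297, 180) [ 0.5887 -0.2558  0.02  ]
(272, 208) [ 0.5237 -0.1946  0.04  ]
(329, 197) [ 0.5459 -0.3255  0.04  ]
(264, 152) [ 0.6509 -0.1792  0.05  ]
(322, 143) [ 0.6691 -0.3121  0.05  ]
scene
(156, 259) [0.5629 0.0787 0.016 ]
(185, 197) [ 0.6492 -0.03    0.016 ]
(263, 272) [ 0.4397 -0.0381  0.015 ]
t [ 12   0  20  16 101] [21.8  5.7] ((21.5, 7.5), (19.0, 15.0), 0.0)
t [495   0  17  12  61] [504.7   5.3] ((503.0, 5.5), (11.0, 16.0), 90.0)
t [ 29  10  27  22 109] [40.1 19.3] ((41.218849182128906, 16.47124671936035), (22.32672119140625, 19.61359977722168), 42.709388732910156)
t [215 125  13  16 140] [220.8 133. ] ((221.0, 132.5), (15.0, 12.0), 90.0)
t [183 230  43  32 517] [203.4 245.9] ((203.73855590820312, 245.56942749023438), (12.547060012817383, 43.899444580078125), 58.73626708984375)
t [247 256  20  11 102] [257.  261.8] ((256.3000183105469, 261.8999938964844), (6.324554920196533, 18.34120750427246), 71.565
[... 1663 characters left out ...]
.575408935546875), 25.641006469726562)
s [416 316  29  21 202] [429.9 325.4] ((429.5692443847656, 325.25384521484375), (30.760610580444336, 8.558396339416504), 29.744882583618164)
s [446 331  15  12  86] [451.5 337.5] ((451.52862548828125, 337.69744873046875), (16.121356964111328, 8.379912376403809), 28.610462188720703)
s [458 342  54  35 372] [485.7 357.1] ((486.5307922363281, 357.4461975097656), (60.90105438232422, 9.178570747375488), 29.744882583618164)
s [247 357  14   9  87] [253.7 360.8] ((253.5, 361.0), (8.0, 13.0), 90.0)
s [345 362  11  14  99] [350.  369.1] ((349.98529052734375, 369.191162109375), (9.089424133300781, 11.3189058303833), 30.963754653930664)
[152 157 159] [156 150 143]
```

View pics/rack.png

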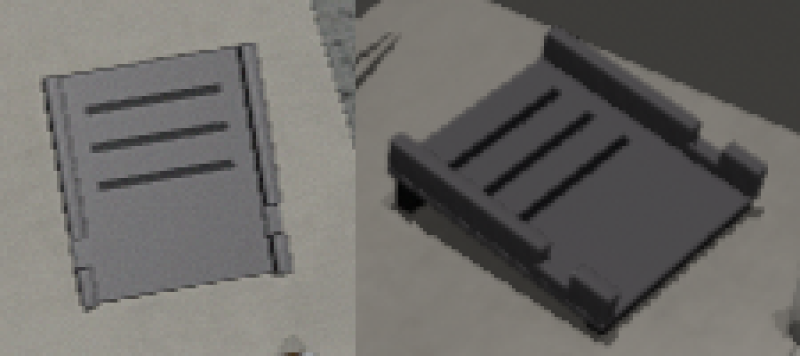

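The crop shows notch floors at about (82,253) and (273,218), which is full-image (273,201) and (326.7,191) in the top view, with the open low end toward the robot. I'll move above the bar.

Call:
inch_along(ticks=[0.032,0.0259,0,0,0.085,0.032,0.0259,0,0,0.085,0.032,0.0259,0,0,0.085,0.032,0.0259,0,0,0.085,0.032,0.0259,0,0,0.085])

```text
t: 0.62
ee_pos: [0.3202, 0.4683, 0.2532]
orientation: [[0.952, -0.306, -0.0], [-0.306, -0.952, -0.0], [-0.0, 0.0, -1.0]]
ft_force: [0.9, 0.2, 0.2]
finger_gap: 0.0853
finger_force: 0.0
```

Call:
inch_along(ticks=[0.032,0.0259,0,0,0.085,0.032,0.0259,0,0,0.085,0.032,0.0259,0,0,0.085,0.032,0.0259,0,0,0.085,0.032,0.0259,0,0,0.085])

```text
t: 1.03
ee_pos: [0.4328, 0.2959, 0.2536]
orientation: [[0.952, -0.306, 0.0], [-0.306, -0.952, 0.0], [0.0, -0.001, -1.0]]
ft_force: [-0.2, 1.0, 0.5]
finger_gap: 0.0849
finger_force: 0.0
```

Call:
inch_along(ticks=[0.032,0.0259,0,0,0.085,0.032,0.0259,0,0,0.085,0.032,0.0259,0,0,0.085,0.032,0.0259,0,0,0.085,0.032,0.0259,0,0,0.085])

```text
t: 1.45
ee_pos: [0.5454, 0.1235, 0.2535]
orientation: [[0.952, -0.307, 0.0], [-0.307, -0.952, 0.0], [0.0, -0.0, -1.0]]
ft_force: [0.5, 0.5, 0.2]
finger_gap: 0.0846
finger_force: 0.0
```

Call:
inch_along(ticks=[0.032,0.0259,0,0,0.085,0.032,0.0259,0,0,0.085,0.032,0.0259,0,0,0.085,0,0,0,6.6,0.085,0,0,0,6.6,0.085])

```text
t: 1.87
ee_pos: [0.613, 0.0194, 0.2523]
orientation: [[0.852, -0.523, -0.001], [-0.523, -0.852, -0.001], [-0.001, 0.001, -1.0]]
ft_force: [-1.1, 0.5, -0.2]
finger_gap: 0.0851
finger_force: 0.0
```

Call:
inch_along(ticks=[0,0,0,6.6,0.085,0,0,0,6.6,0.085,0,0,0,6.6,0.085,0,0,0,0,0.04,0,0,0,0,0.04])

```text
t: 2.28
ee_pos: [0.6122, 0.022, 0.2532]
orientation: [[0.634, -0.773, -0.0], [-0.773, -0.634, -0.0], [-0.0, 0.0, -1.0]]
ft_force: [-0.4, 0.2, -0.1]
finger_gap: 0.0635
finger_force: 0.0
```

```bash
python3 - <<'E'
from h import *
w=cam('wrist'); save(w,'w1'); o=robot.get_obs(); print(o['t'],np.round(o['q'],1),np.round(o['ee_pos'],4),np.round(o['orientation'],3),-w['R'].T@w['t'])
E
```

```text
2.3333 [ 20.3  14.7  -7.6  -0.  -67.7  19.1] [0.6122 0.022  0.2532] [[ 0.634 -0.773 -0.   ]
 [-0.773 -0.634 -0.   ]
 [-0.     0.    -1.   ]] [ 0.65710356 -0.03372664  0.37295692]
```

View pics/w1.png

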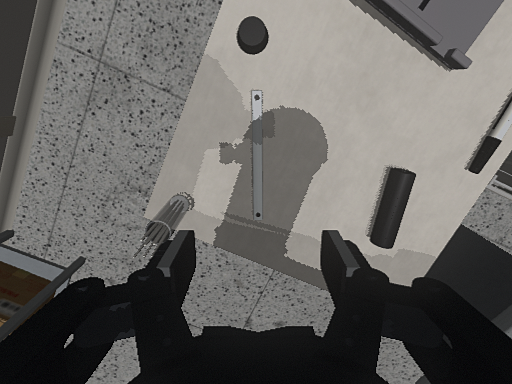

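Wrist view: the bar's dots are at about (257,98) and (258,214), with the bar between the fingers. The rod is at (393,207), and the rack is at upper right.

```bash
python3 - <<'E'
from h import *
w=cam('wrist'); o=robot.get_obs(); R=np.array(o['orientation'])
v=cv2.cvtColor(w['pixels'],cv2.COLOR_RGB2GRAY)
D=[]
for r0,r1 in ((92,105),(208,220)):
    m=v[r0:r1,253:262]<v[r0:r1,253:262].min()+25
    p=np.argwhere(m).mean(0)[::-1]+[253,r0]; D.append(ray(w,p,.016)); print(p,D[-1])
mid=(D[0]+D[1])/2; d=D[0]-D[1]; print(mid,np.linalg.norm(d),np.degrees(np.arctan2(d[1],d[0])), 'toolx',np.degrees(np.arctan2(R[1,0],R[0,0])))
dl=mid-o['ee_pos']; dl[2]=0; print('tool move',R.T@dl)
m=(v<50).astype(np.uint8); m[:,:350]=0;m[:155]=0;m[255:]=0;m[:,425:]=0
r=cv2.minAreaRect(np.argwhere(m)[:,::-1].astype(np.float32)); print(r); b=cv2.boxPoints(r); B=[ray(w,p,.015) for p in b]; print(ray(w,r[0],.015)); print(np.round(B,4))
E
```

```text
[256.58823529  97.11764706] [ 0.65985639 -0.0339414   0.016     ]
[257.8 214.5] [0.5674805  0.07630727 0.016     ]
[0.61366844 0.02118294 0.016     ] 0.143833495010213 -50.04080689244447 toolx -50.65419590787057
tool move [ 1.57862430e-03 -5.84369896e-04 -1.97673124e-07]
((386.8438720703125, 216.19869995117188), (36.11811447143555, 100.73198699951172), 26.847293853759766)
[ 0.43782094 -0.0268181   0.015     ]
[[ 0.4395  0.0427  0.015 ]
 [ 0.4822 -0.0802  0.015 ]
 [ 0.4363 -0.0913  0.015 ]
 [ 0.3885  0.0327  0.015 ]]
```

Call:
inch_along(ticks=[0.0016,-0.0006,0.036,-0.6,0.04,0,0,0.036,0,0.04,0,0,0.036,0,0.04,0,0,0.036,0,0.04,0,0,0.036,0,0.04], clamp_n=40)

```text
t: 2.8
ee_pos: [0.6138, 0.0212, 0.0722]
orientation: [[0.642, -0.767, 0.001], [-0.767, -0.642, 0.0], [0.0, -0.001, -1.0]]
ft_force: [0.6, 0.9, -0.4]
finger_gap: 0.0401
finger_force: 0.0
```

Call:
inch_along(ticks=[0,0,0.03,0,0.04,0,0,0.012,0,0.04,0,0,0.005,0,0.04,0,0,0,0,0.04,0,0,0,0,0.005], clamp_n=40)

```text
t: 3.22
ee_pos: [0.615, 0.0215, 0.0278]
orientation: [[0.64, -0.768, 0.002], [-0.768, -0.64, 0.0], [0.001, -0.002, -1.0]]
ft_force: [0.3, 0.6, -0.9]
finger_gap: 0.0292
finger_force: 0.0
```

Call:
inch_along(ticks=[0,0,0,0,0.005,0,0,0,0,0.005,0,0,0,0,0.005,0,0,0,0,0.005,0,0,0,0,0.005], clamp_n=40)

```text
t: 3.63
ee_pos: [0.6151, 0.0216, 0.0285]
orientation: [[0.64, -0.769, 0.004], [-0.769, -0.64, 0.001], [0.002, -0.003, -1.0]]
ft_force: [-1.0, 1.0, 7.4]
finger_gap: 0.011
finger_force: 40.7
```

Call:
inch_along(ticks=[0,0,-0.01,0,0.005,0,0,-0.02,0,0.005,0,0,-0.03,0,0.005,0,0,-0.04,0,0.005,0,0,0,0,0.005], clamp_n=40)

```text
t: 4.05
ee_pos: [0.6179, 0.0218, 0.1352]
orientation: [[0.641, -0.768, 0.012], [-0.768, -0.641, 0.002], [0.006, -0.01, -1.0]]
ft_force: [1.4, 0.6, 0.7]
finger_gap: 0.0106
finger_force: 39.8
```

Call:
inch_along(ticks=[0,0,0,6,0.005,0,0,0,6,0.005,0,0,0,6,0.005,0,0,0,6,0.005,0,0,0,6,0.005])

```text
t: 4.47
ee_pos: [0.6137, 0.0211, 0.1274]
orientation: [[0.164, -0.986, 0.001], [-0.986, -0.164, 0.001], [-0.0, -0.001, -1.0]]
ft_force: [-0.1, 0.0, -0.6]
finger_gap: 0.0105
finger_force: 39.7
```

Call:
inch_along(ticks=[0.037,0.01,0,0,0.005,0.037,0.01,0,0,0.005,0.037,0.01,0,0,0.005,0.037,0.01,0,0,0.005,0.037,0.01,0,0,0.005])

```text
t: 4.88
ee_pos: [0.5955, -0.1711, 0.1275]
orientation: [[0.17, -0.985, 0.001], [-0.985, -0.17, 0.0], [0.0, -0.001, -1.0]]
ft_force: [1.1, 0.5, -1.6]
finger_gap: 0.0107
finger_force: 39.7
```

Call:
inch_along(ticks=[0,0,0,0,0.005,0,0,0,0,0.005])

```text
t: 5.05
ee_pos: [0.5952, -0.1718, 0.127]
orientation: [[0.165, -0.986, 0.001], [-0.986, -0.165, 0.0], [0.0, -0.001, -1.0]]
ft_force: [0.1, -0.2, -1.5]
finger_gap: 0.0105
finger_force: 39.7
```

```bash
python3 - <<'E'
from h import *
w=cam('wrist'); save(w,'w2'); o=robot.get_obs(); print(o['t'],np.round(o['ee_pos'],4),-w['R'].T@w['t'],np.round(o['q'],1))
np.savez('w2.npz',pixels=w['pixels'],R=w['R'],t=w['t'],K=w['K'],pos=o['ee_pos'],ori=o['orientation'])
E
```

```text
5.1 [ 0.5955 -0.1705  0.127 ] [ 0.60647602 -0.24275943  0.24684497] [  2.1  21.4 -15.8  -0.  -52.7   7.6]
```

View pics/w2.png

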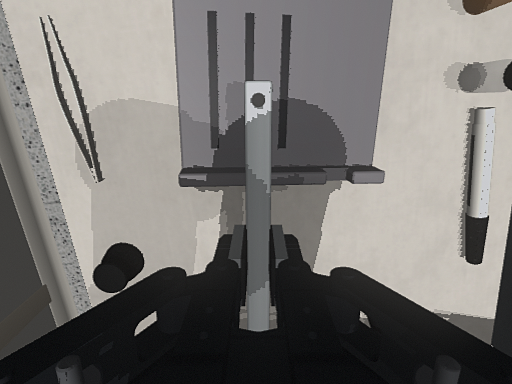

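The near rail runs at rows 168–187 with its notch at about (338,177). The far rail is out of view, so I'll move on and up to see both.

Call:
inch_along(ticks=[0.02,-0.01,-0.025,0,0.005,0.02,-0.01,-0.025,0,0.005,0.01,0,0,0,0.005,0,0,0,0,0.005,0,0,0,0,0.005])

```text
t: 5.52
ee_pos: [0.6239, -0.2146, 0.1763]
orientation: [[0.169, -0.986, 0.0], [-0.986, -0.169, 0.001], [-0.001, -0.0, -1.0]]
ft_force: [-0.9, 0.2, -1.6]
finger_gap: 0.0107
finger_force: 39.8
```

```bash
python3 - <<'E'
from h import *
w=cam('wrist'); save({'pixels':cv2.resize(w['pixels'][0:300,110:410],(600,600),interpolation=3)},'w3'); o=robot.get_obs(); print(o['t'],np.round(o['ee_pos'],4),-w['R'].T@w['t'])
np.savez('w3.npz',pixels=w['pixels'],R=w['R'],t=w['t'],K=w['K'],pos=o['ee_pos'],ori=o['orientation'])
E
```

```text
5.5667 [ 0.6235 -0.2143  0.1758] [ 0.63552897 -0.28553874  0.29606284]
```

View pics/w3.png

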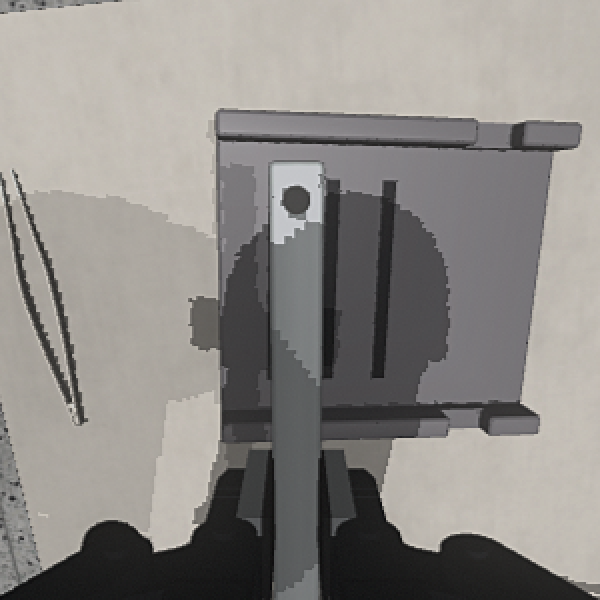

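The crop shows the bottom rail's notch between top edges u=448 and 489 (v≈426), and the top rail's between 476 and 525 (v≈130–135).

```bash
cat > rk.py <<'E'
from h import *
w=dict(np.load('w3.npz'))
f=lambda u,v,z: ray(w,((u+.5)/2-.5+110,(v+.5)/2-.5),z)
a=f(448,428,.0381);b=f(489,425,.0359);c=f(477,131,.0381);d=f(525,135,.0359)
print(np.round([a,b,c,d],4), np.linalg.norm(a-b),np.linalg.norm(c-d))
L=(a+b)/2;Rr=(c+d)/2; mid=(L+Rr)/2; y=L-Rr
print('notch',mid,'len',np.linalg.norm(y),'yaw',np.degrees(np.arctan2(-y[0],y[1])))
# upper ends of rails (top z .0510), outer corners
e=f(218,110,.050);g=f(217,138,.0505); print(e,g)
# slots direction (board)
for p,q in (((390,182),(378,376)),):
    P=f(*p,.024);Q=f(*q,.024);s=Q-P;print('slot yaw',np.degrees(np.arctan2(-s[0],s[1])))
P=f(551,150,.013);Q=f(521,403,.013);s=Q-P;print('lowedge yaw',np.degrees(np.arctan2(-s[0],s[1])),(P+Q)/2)
D=f(297,199,w['pos'][2]-.0285+.016); o=robot.get_obs(); print('bar dot',D,'tcp',w['pos'],'dir',np.degrees(np.arctan2(D[1]-w['pos'][1],D[0]-w['pos'][0])),'dist',np.hypot(*(D-w['pos'])[:2]))
R=np.array(o['orientation']); dl=mid-o['ee_pos']; print('tool yaw x',np.degrees(np.arctan2(R[1,0],R[0,0])),'move',(R.T@dl))
E
python3 rk.py; python3 - <<'E'
from h import *
t=cam('top'); L=ray(t,(273,201.1),.025);R=ray(t,(326.7,191.2),.025); print((L+R)/2,L-R)
E
```

```text
[[ 0.5495 -0.1967  0.0381]
 [ 0.5304 -0.2007  0.0359]
 [ 0.5688 -0.323   0.0381]
 [ 0.5487 -0.3251  0.0359]] 0.019669183242486597 0.020353571984224092
notch [ 0.54934616 -0.26137525  0.037     ] len 0.12675089199060227 yaw 8.519025844099641
[ 0.67060407 -0.31178301  0.05      ] [ 0.66958752 -0.30183782  0.0505    ]
slot yaw 8.607236661071742
lowedge yaw 9.45238012386144 [ 0.51818653 -0.26595461  0.013     ]
bar dot [ 0.63552576 -0.28520425  0.16333177] tcp [ 0.62351113 -0.21430899  0.17583177] dir -80.38146599070421 dist 0.07190610943037744
tool yaw x -80.23270294132793 move [0.03390175 0.08098165 0.13886173]
[ 0.55050917 -0.2607784   0.025     ] [-0.02022968  0.1251171   0.        ]
```

Call:
inch_along(ticks=[0.0112,0.0269,0,0,0.005,0.0112,0.0269,0,0,0.005,0.0112,0.0269,0,0.9,0.005,0,0,0.04,0,0.005,0,0,0.04,0,0.005])

```text
t: 6.03
ee_pos: [0.5506, -0.2624, 0.0982]
orientation: [[0.153, -0.988, 0.006], [-0.988, -0.153, -0.001], [0.002, -0.006, -1.0]]
ft_force: [-0.1, 0.4, -1.7]
finger_gap: 0.0109
finger_force: 39.8
```

Call:
inch_along(ticks=[0,0,0,0,0.005,0,0,0,0,0.005,0,0,0,0,0.005])

```text
t: 6.28
ee_pos: [0.5512, -0.262, 0.0977]
orientation: [[0.155, -0.988, 0.001], [-0.988, -0.155, -0.001], [0.001, -0.0, -1.0]]
ft_force: [0.9, -0.7, -0.4]
finger_gap: 0.0109
finger_force: 39.7
```

```bash
python3 - <<'E'
from h import *
o=robot.get_obs();R=np.array(o['orientation']);dl=np.array([.5497,-.2611,.0535])-o['ee_pos'];print(o['t'],o['ee_pos'],R.T@dl,np.degrees(np.arctan2(R[1,0],R[0,0])))
E
```

```text
6.2833 [ 0.55116708 -0.26202579  0.09774093] [-0.0011845   0.00132468  0.04423925] -81.0665708857457
```

Call:
inch_along(ticks=[-0.0012,0.0013,0.014,0,0.005,0,0,0.012,0,0.005,0,0,0.004,0,0.005,0,0,0,0,0.005])

```text
t: 6.62
ee_pos: [0.5494, -0.2611, 0.0673]
orientation: [[0.154, -0.988, 0.001], [-0.988, -0.154, -0.0], [0.001, -0.001, -1.0]]
ft_force: [0.3, 0.0, 0.3]
finger_gap: 0.0109
finger_force: 39.8
```

Call:
inch_along(ticks=[0,0,0.004,0,0.005,0,0,0.004,0,0.005,0,0,0,0,0.005])

```text
t: 6.87
ee_pos: [0.5487, -0.2613, 0.0584]
orientation: [[0.154, -0.988, 0.0], [-0.988, -0.154, -0.0], [0.0, -0.0, -1.0]]
ft_force: [0.0, 0.3, -0.9]
finger_gap: 0.0108
finger_force: 39.8
```

```bash
python3 - <<'E'
from h import *
w=cam('wrist');s=cam('scene')
a=cv2.resize(w['pixels'][0:250,130:380],(400,400));b=cv2.resize(s['pixels'][110:210,240:340],(400,400),interpolation=3)
save({'pixels':np.hstack([a,b])},'seat')
E
```

```text
(no output)
```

View pics/seat.png

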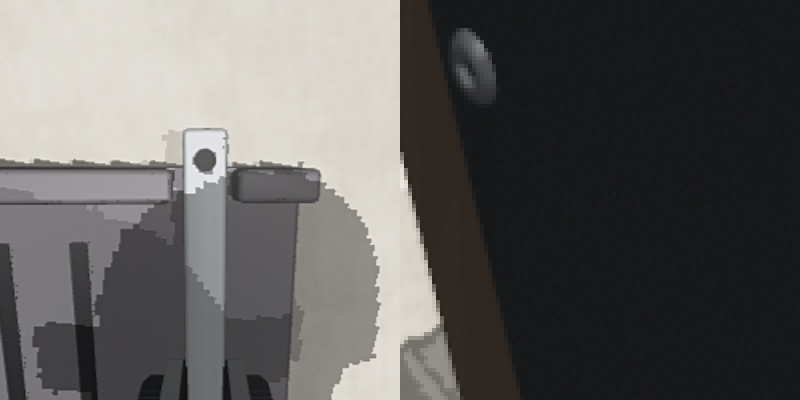

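The bar is centred in the notch to about 1 mm, slightly downhill (gaps 12 px and 4 px). I'll shift it uphill, lower it and release.

Call:
inch_along(ticks=[0,-0.0008,0.002,0,0.005,0,0,0.002,0,0.005,0,0,0.001,0,0.005,0,0,0,0,0.005])

```text
t: 7.3
ee_pos: [0.5498, -0.2613, 0.0541]
orientation: [[0.154, -0.988, 0.001], [-0.988, -0.154, -0.0], [0.001, -0.001, -1.0]]
ft_force: [-1.0, 1.6, 5.6]
finger_gap: 0.0107
finger_force: 40.6
```

Call:
inch_along(ticks=[0,0,0,0,0.03,0,0,0,0,0.03,0,0,0,0,0.03,0,0,0,0,0.03,0,0,0,0,0.03])

```text
t: 7.72
ee_pos: [0.5494, -0.2612, 0.0532]
orientation: [[0.154, -0.988, -0.0], [-0.988, -0.154, 0.0], [-0.0, 0.0, -1.0]]
ft_force: [-0.3, 0.1, -0.1]
finger_gap: 0.0299
finger_force: 0.0
```

Call:
inch_along(ticks=[0,0,-0.02,0,0.03,0,0,-0.04,0,0.05,0,0,-0.04,0,0.085,0,0,0,0,0.085,0,0,0,0,0.085])

```text
t: 8.13
ee_pos: [0.551, -0.2615, 0.1564]
orientation: [[0.154, -0.988, 0.006], [-0.988, -0.154, -0.001], [0.002, -0.005, -1.0]]
ft_force: [-0.3, 0.2, -0.9]
finger_gap: 0.0765
finger_force: 0.0
```

```bash
python3 - <<'E'
from h import *
w=cam('wrist'); save(w,'w4'); o=robot.get_obs(); print(o['t'],np.round(o['ee_pos'],4),np.round(o['orientation'],3))
np.savez('w4.npz',pixels=w['pixels'],R=w['R'],t=w['t'],K=w['K'],pos=o['ee_pos'],ori=o['orientation'])
E
```

```text
8.1833 [ 0.5498 -0.2612  0.1544] [[ 0.153 -0.988  0.002]
 [-0.988 -0.153 -0.   ]
 [ 0.    -0.002 -1.   ]]
```

View pics/w4.png

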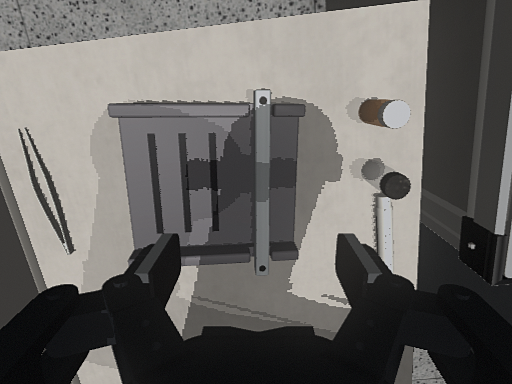

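The bar is seated in both notches, with dots at (263,100) and (262,268) and equal overhang. Now the rod.

Call:
inch_along(ticks=[-0.0339,0.0105,-0.0065,0,0.085,-0.0339,0.0105,-0.0065,0,0.085,-0.0339,0.0105,-0.0065,0,0.085,-0.0339,0.0105,-0.0065,0,0.085,-0.0339,0.0105,-0.0065,0,0.085])

```text
t: 8.6
ee_pos: [0.4697, -0.1008, 0.1846]
orientation: [[0.153, -0.988, -0.003], [-0.988, -0.153, -0.0], [-0.0, 0.003, -1.0]]
ft_force: [-0.0, 0.5, 1.4]
finger_gap: 0.0848
finger_force: 0.0
```

Call:
inch_along(ticks=[-0.0339,0.0105,-0.0065,0,0.085,-0.0339,0.0105,-0.0065,0,0.085,0,0,0,-5.7,0.085,0,0,0,-5.7,0.085,0,0,0,-5.7,0.085])

```text
t: 9.02
ee_pos: [0.4395, -0.0372, 0.198]
orientation: [[0.444, -0.896, -0.001], [-0.896, -0.444, -0.0], [-0.0, 0.001, -1.0]]
ft_force: [0.1, -0.2, -0.3]
finger_gap: 0.085
finger_force: 0.0
```

Call:
inch_along(ticks=[0,0,0,0,0.085,0,0,0,0,0.085])

```text
t: 9.18
ee_pos: [0.4398, -0.0381, 0.198]
orientation: [[0.435, -0.901, -0.002], [-0.901, -0.435, -0.0], [-0.0, 0.002, -1.0]]
ft_force: [0.5, -0.9, 0.5]
finger_gap: 0.0848
finger_force: 0.0
```

```bash
python3 - <<'E'
from h import *
w=cam('wrist'); save(w,'w5'); o=robot.get_obs(); R=np.array(o['orientation']); print(o['t'],np.round(o['ee_pos'],4),np.round(R,3),np.round(o['q'],1))
np.savez('w5.npz',pixels=w['pixels'],R=w['R'],t=w['t'],K=w['K'],pos=o['ee_pos'],ori=o['orientation'])
E
```

```text
9.2333 [ 0.4399 -0.0382  0.198 ] [[ 0.434 -0.901 -0.002]
 [-0.901 -0.434 -0.   ]
 [-0.     0.002 -1.   ]] [ 20.8   0.8 -32.   -0.  -57.3   5. ]
```

View pics/w5.png

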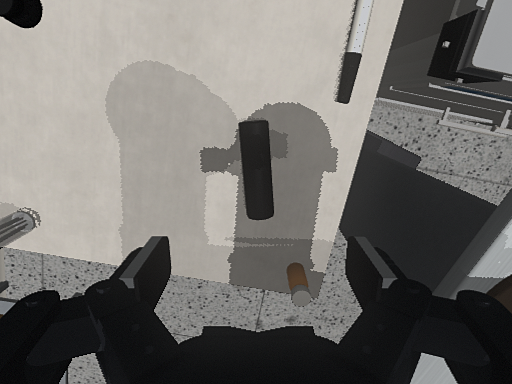

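The rod runs from (254,121) to (260,217), slightly tilted in image. An amber vial stands at (298,285), beyond the rod's near end and clear of the fingers.

```bash
python3 - <<'E'
from h import *
w=dict(np.load('w5.npz')); v=cv2.cvtColor(w['pixels'],cv2.COLOR_RGB2GRAY)
m=(v<50).astype(np.uint8); k,l,st,ce=cv2.connectedComponentsWithStats(m); i=l[170,256]; print(st[i])
pts=np.argwhere(l==i)[:,::-1].astype(np.float32); r=cv2.minAreaRect(pts); print(r)
b=cv2.boxPoints(r); b=b[np.argsort(b[:,1])]
P=ray(w,b[:2].mean(0),.022);Q=ray(w,b[2:].mean(0),.022);A=ray(w,r[0],.02)
d=P-Q;R=w['ori'];print('ends',P,Q,np.linalg.norm(d),'dir',np.degrees(np.arctan2(d[1],d[0])),'toolx',np.degrees(np.arctan2(R[1,0],R[0,0])))
mid=(P+Q)/2
for c in (mid,A): print(c,R.T@(c-w['pos']))
print('vial',R.T@(ray(w,(298,285),.03)-w['pos']),ray(w,(298,285),.03))
E
```

```text
[ 239  120   35  100 2754]
((256.90692138671875, 169.8827667236328), (98.90717315673828, 29.065919876098633), 85.2363510131836)
ends [ 0.46606921 -0.08238639  0.022     ] [0.41392136 0.00650024 0.022     ] 0.10305450363460182 dir -59.60078186662261 toolx -64.27769072627666
[ 0.43999529 -0.03794308  0.022     ] [-9.60436683e-05 -4.55652426e-04  1.76046706e-01]
[ 0.44103939 -0.03963681  0.02      ] [ 0.00188366 -0.00066435  0.17804573]
vial [-0.12676421  0.04506611  0.16815981] [0.34402149 0.05641946 0.03      ]
```

Call:
inch_along(ticks=[0.0008,-0.0005,0.035,-4.5,0.06,0,0,0.035,0,0.06,0,0,0.035,0,0.06,0,0,0.03,0,0.06,0,0,0.016,0,0.06], clamp_n=30)

```text
t: 9.65
ee_pos: [0.439, -0.0395, 0.0445]
orientation: [[0.503, -0.864, -0.004], [-0.864, -0.503, -0.001], [-0.001, 0.005, -1.0]]
ft_force: [-0.6, 0.4, 0.4]
finger_gap: 0.0602
finger_force: 0.0
```

Call:
inch_along(ticks=[0,0,0.01,0,0.06,0,0,0.004,0,0.06,0,0,0,0,0.06,0,0,0,0,0.02,0,0,0,0,0.02], clamp_n=30)

```text
t: 10.07
ee_pos: [0.4417, -0.0384, 0.0345]
orientation: [[0.506, -0.863, 0.001], [-0.863, -0.506, 0.0], [0.0, -0.001, -1.0]]
ft_force: [0.3, -0.3, 0.6]
finger_gap: 0.0365
finger_force: 0.0
```

Call:
inch_along(ticks=[0,0,0,0,0.02,0,0,0,0,0.02,0,0,0,0,0.02,0,0,0,0,0.02], clamp_n=30)

```text
t: 10.4
ee_pos: [0.4418, -0.0383, 0.0348]
orientation: [[0.507, -0.862, 0.002], [-0.862, -0.507, 0.001], [0.001, -0.002, -1.0]]
ft_force: [-0.3, -0.2, 7.1]
finger_gap: 0.0287
finger_force: 29.9
```

Call:
inch_along(ticks=[0,0,-0.005,0,0.02,0,0,-0.015,0,0.02,0,0,-0.03,0,0.02,0,0,-0.035,0,0.02,0,0,-0.03,0,0.02])

```text
t: 10.82
ee_pos: [0.4406, -0.0386, 0.1508]
orientation: [[0.506, -0.862, -0.0], [-0.862, -0.506, 0.0], [-0.0, 0.0, -1.0]]
ft_force: [1.7, 0.2, -1.1]
finger_gap: 0.0286
finger_force: 30.1
```

Call:
inch_along(ticks=[0,0,0,5.4,0.02,0,0,0,5.4,0.02,0,0,0,5.4,0.02,0,0,0,5.4,0.02,0,0,0,0,0.02])

```text
t: 11.23
ee_pos: [0.4407, -0.0385, 0.1492]
orientation: [[0.149, -0.989, 0.0], [-0.989, -0.149, 0.0], [-0.0, -0.0, -1.0]]
ft_force: [-0.2, 0.7, -1.3]
finger_gap: 0.0286
finger_force: 30.2
```

Call:
inch_along(ticks=[0.0263,-0.0128,0,0,0.02,0.0263,-0.0128,0,0,0.02,0.0263,-0.0128,0,0,0.02,0.0263,-0.0128,0,0,0.02,0.0263,-0.0128,0,0,0.02])

```text
t: 11.65
ee_pos: [0.525, -0.1598, 0.1488]
orientation: [[0.157, -0.988, -0.0], [-0.988, -0.157, 0.0], [-0.0, 0.0, -1.0]]
ft_force: [0.7, 1.2, -2.6]
finger_gap: 0.0282
finger_force: 30.1
```

Call:
inch_along(ticks=[0.0263,-0.0128,0,0,0.02,0.0263,-0.0128,0,0,0.02,0.0263,-0.0128,0,0,0.02,0.0263,-0.0128,0,0,0.02,0,0,0,0,0.02])

```text
t: 12.07
ee_pos: [0.5934, -0.2583, 0.148]
orientation: [[0.155, -0.988, -0.0], [-0.988, -0.155, -0.001], [0.001, 0.0, -1.0]]
ft_force: [0.8, 0.9, -1.0]
finger_gap: 0.0288
finger_force: 30.2
```

Call:
inch_along(ticks=[0,0,0,0,0.02,0,0,0,0,0.02])

```text
t: 12.23
ee_pos: [0.5906, -0.2546, 0.1482]
orientation: [[0.155, -0.988, -0.001], [-0.988, -0.155, 0.001], [-0.001, 0.001, -1.0]]
ft_force: [-0.3, -0.0, -1.7]
finger_gap: 0.0282
finger_force: 30.2
```

```bash
python3 - <<'E'
from h import *
w=cam('wrist'); save({'pixels':w['pixels']},'w6'); o=robot.get_obs();R=np.array(o['orientation']);dl=np.array([.592,-.2545,.0571])-o['ee_pos'];print(o['t'],o['ee_pos'],R.T@dl,np.degrees(np.arctan2(R[1,0],R[0,0])))
np.savez('w6.npz',pixels=w['pixels'],R=w['R'],t=w['t'],K=w['K'],pos=o['ee_pos'],ori=o['orientation'])
E
```

```text
12.2833 [ 0.59062628 -0.25425815  0.14853668] [ 0.00050157 -0.00139642  0.09143528] -81.08137032817677
```

View pics/w6.png

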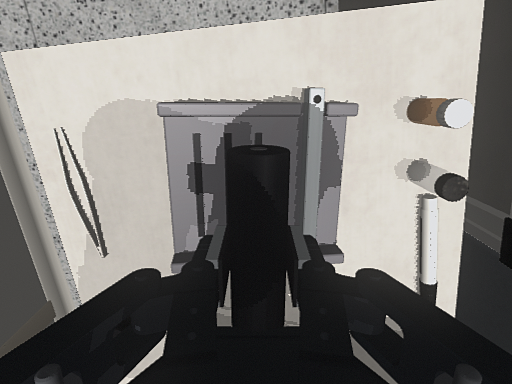

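The rod is held across the rack, parallel to the bar, with its far end at (262,150) and the bar at column 315, clear downhill of the finger. I'll lower gently, watching the force.

```bash
python3 - <<'E'
from h import *
w=dict(np.load('w6.npz')); z=w['pos'][2]-.0348+.015
for uv in ((262,153),(262,147)): print(w['ori'].T@(ray(w,uv,z+.012)-w['pos']))
v=cv2.cvtColor(w['pixels'],cv2.COLOR_RGB2GRAY)
for r in (160,190,215): print(r,np.where(v[r,215:300]<60)[0][[0,-1]]+215, v[r,290:330])
E
```

```text
[0.04981117 0.00226181 0.00777485]
[0.05239523 0.0022506  0.00777343]
160 [225 289] [ 87  92  88  88  88  89  90  93  74  68  69  66  68  70  68  62  97 120
 140 140 139 140 140 140 141 139 138 136 139 143 117  89  88  89  91  90
  90  90  91  90]
190 [225 288] [ 90  86  86  85  88  89  73  66  68  68  67  67  68  67  64 112 134 137
 137 137 138 138 138 139 139 138 139 144 123  91  86  88  88  86  85  81
  76 132 142 139]
215 [226 287] [ 86  86  87  88  70  66  67  67  68  67  68  68  67  72 113 137 136 135
 136 137 138 139 139 138 139 140 136 129 138 139 138 138 137 137 136 138
 138 138 137 137]
```

Call:
inch_along(ticks=[0.0005,-0.0014,0.035,0,0.02,0,0,0.03,0,0.02,0,0,0.015,0,0.02,0,0,0.005,0,0.02,0,0,0,0,0.02])

```text
t: 12.7
ee_pos: [0.5918, -0.2541, 0.0629]
orientation: [[0.155, -0.988, -0.002], [-0.988, -0.155, 0.0], [-0.001, 0.002, -1.0]]
ft_force: [0.3, 0.8, -1.6]
finger_gap: 0.0288
finger_force: 30.2
```

Call:
inch_along(ticks=[0,0,0,0,0.02,0,0,0.003,0,0.02,0,0,0,0,0.02,0,0,0.001,0,0.02,0,0,0,0,0.02])

```text
t: 13.12
ee_pos: [0.593, -0.255, 0.0604]
orientation: [[0.154, -0.988, 0.001], [-0.988, -0.154, -0.0], [0.0, -0.001, -1.0]]
ft_force: [-0.3, -0.5, -1.1]
finger_gap: 0.0288
finger_force: 30.2
```

Call:
inch_along(ticks=[0,0.0005,0.001,0,0.02,0,0,0.001,0,0.02,0,0,0,0,0.02])

```text
t: 13.37
ee_pos: [0.5921, -0.2551, 0.0577]
orientation: [[0.153, -0.988, -0.0], [-0.988, -0.153, 0.0], [-0.0, 0.0, -1.0]]
ft_force: [0.1, 0.4, -1.5]
finger_gap: 0.0282
finger_force: 30.2
```

Call:
inch_along(ticks=[0,0,0.001,0,0.02,0,0,0,0,0.02,0,0,0,0,0.02])

```text
t: 13.62
ee_pos: [0.5923, -0.2551, 0.0571]
orientation: [[0.154, -0.988, 0.0], [-0.988, -0.154, -0.0], [0.0, -0.0, -1.0]]
ft_force: [-1.6, 0.2, 3.0]
finger_gap: 0.0287
finger_force: 30.6
```

Call:
inch_along(ticks=[0,0,0,0,0.0295,0,0,0,0,0.030,0,0,0,0,0.031,0,0,0,0,0.032,0,0,0,0,0.032], clamp_n=20)

```text
t: 14.03
ee_pos: [0.5923, -0.2551, 0.0567]
orientation: [[0.154, -0.988, 0.0], [-0.988, -0.154, -0.0], [0.0, -0.0, -1.0]]
ft_force: [-0.7, -0.0, -0.2]
finger_gap: 0.032
finger_force: 0.0
```

Call:
inch_along(ticks=[0,0.001,0,0,0.032,0,0.001,0,0,0.032,0,0.001,0,0,0.032,0,0,0,0,0.032,0,0,0,0,0.032])

```text
t: 14.45
ee_pos: [0.5891, -0.2555, 0.0568]
orientation: [[0.153, -0.988, -0.0], [-0.988, -0.153, 0.0], [-0.0, 0.0, -1.0]]
ft_force: [-0.8, 0.0, 1.4]
finger_gap: 0.0322
finger_force: 0.4
```

```bash
cat > m.py <<'E'
from h import *
for n in ('top','scene'):
    c=cam(n); v=cv2.cvtColor(c['pixels'],cv2.COLOR_RGB2GRAY); save(c,n+'m')
o=robot.get_obs(); print(o['t'],np.round(o['ft_force'],1))
E
python3 m.py
```

```text
14.55 [-1.4  0.   0.4]
```

Call:
inch_along(ticks=[0,0,-0.001,0,0.032,0,0,-0.001,0,0.032,0,0,-0.001,0,0.032,0,0,-0.001,0,0.032,0,0,-0.001,0,0.032])

```text
t: 14.97
ee_pos: [0.5894, -0.2555, 0.062]
orientation: [[0.154, -0.988, 0.0], [-0.988, -0.154, -0.0], [0.0, -0.0, -1.0]]
ft_force: [-0.9, 0.7, -0.4]
finger_gap: 0.032
finger_force: 0.0
```

Call:
inch_along(ticks=[0,0,-0.0008,0,0.032,0,0,-0.0008,0,0.032,0,0,-0.0008,0,0.032,0,0,-0.0008,0,0.032,0,0,-0.0008,0,0.032])

```text
t: 15.38
ee_pos: [0.5893, -0.2555, 0.0659]
orientation: [[0.154, -0.988, 0.0], [-0.988, -0.154, -0.0], [0.0, -0.0, -1.0]]
ft_force: [0.5, 0.1, -0.0]
finger_gap: 0.0322
finger_force: 0.0
```

Call:
inch_along(ticks=[0,0,-0.0007,0,0.032,0,0,-0.0007,0,0.032,0,0,-0.0007,0,0.032,0,0,-0.0007,0,0.032,0,0,-0.0007,0,0.032])

```text
t: 15.8
ee_pos: [0.5893, -0.2555, 0.0694]
orientation: [[0.154, -0.988, -0.0], [-0.988, -0.154, 0.0], [-0.0, 0.0, -1.0]]
ft_force: [-0.3, 0.3, -0.6]
finger_gap: 0.032
finger_force: 0.0
```

Call:
inch_along(ticks=[0,0,-0.0006,0,0.032,0,0,-0.0006,0,0.032,0,0,-0.0006,0,0.032,0,0,-0.0006,0,0.032,0,0,-0.0006,0,0.032])

```text
t: 16.22
ee_pos: [0.5893, -0.2555, 0.0724]
orientation: [[0.154, -0.988, 0.0], [-0.988, -0.154, 0.0], [-0.0, -0.0, -1.0]]
ft_force: [0.6, 1.0, 1.1]
finger_gap: 0.0319
finger_force: 0.0
```

Call:
inch_along(ticks=[0,0,-0.0006,0,0.032,0,0,-0.0006,0,0.032,0,0,-0.0006,0,0.032,0,0,-0.0006,0,0.032,0,0,-0.0006,0,0.032])

```text
t: 16.63
ee_pos: [0.5893, -0.2555, 0.0754]
orientation: [[0.154, -0.988, 0.0], [-0.988, -0.154, -0.0], [0.0, -0.0, -1.0]]
ft_force: [-0.0, -0.4, 0.5]
finger_gap: 0.0321
finger_force: 0.0
```

Call:
inch_along(ticks=[0,0,-0.0006,0,0.032,0,0,-0.0006,0,0.032,0,0,-0.0006,0,0.032,0,0,-0.0006,0,0.032,0,0,-0.0006,0,0.032])

```text
t: 17.05
ee_pos: [0.5893, -0.2555, 0.0783]
orientation: [[0.154, -0.988, -0.0], [-0.988, -0.154, -0.0], [-0.0, 0.0, -1.0]]
ft_force: [-0.8, -0.6, 0.0]
finger_gap: 0.0319
finger_force: 0.0
```

Call:
inch_along(ticks=[0,0,-0.0006,0,0.032,0,0,-0.0006,0,0.032,0,0,-0.0006,0,0.032,0,0,-0.0006,0,0.032,0,0,-0.0006,0,0.032])

```text
t: 17.47
ee_pos: [0.5893, -0.2555, 0.0814]
orientation: [[0.154, -0.988, -0.0], [-0.988, -0.154, 0.0], [-0.0, 0.0, -1.0]]
ft_force: [-0.3, 0.5, -0.0]
finger_gap: 0.0321
finger_force: 0.0
```

Call:
inch_along(ticks=[0,0,-0.001,0,0.032,0,0,-0.001,0,0.032,0,0,-0.001,0,0.032,0,0,-0.001,0,0.032,0,0,-0.001,0,0.032])

```text
t: 17.88
ee_pos: [0.5893, -0.2555, 0.0864]
orientation: [[0.154, -0.988, -0.0], [-0.988, -0.154, -0.0], [0.0, 0.0, -1.0]]
ft_force: [1.0, 0.3, -0.0]
finger_gap: 0.0318
finger_force: 0.0
```

Call:
inch_along(ticks=[0,0,-0.001,0,0.032,0,0,-0.001,0,0.032,0,0,-0.001,0,0.032,0,0,-0.001,0,0.032,0,0,-0.001,0,0.032])

```text
t: 18.3
ee_pos: [0.5893, -0.2555, 0.0914]
orientation: [[0.154, -0.988, 0.0], [-0.988, -0.154, -0.0], [0.0, -0.0, -1.0]]
ft_force: [-0.2, 0.5, 0.7]
finger_gap: 0.0319
finger_force: 0.0
```

Call:
inch_along(ticks=[0,0,-0.01,0,0.032,0,0,-0.03,0,0.032,0,0,-0.04,0,0.032,0,0,-0.02,0,0.032,0,0,0,0,0.032])

```text
t: 18.72
ee_pos: [0.5921, -0.2564, 0.1984]
orientation: [[0.155, -0.988, 0.009], [-0.988, -0.155, -0.003], [0.004, -0.009, -1.0]]
ft_force: [0.3, -1.0, 1.1]
finger_gap: 0.0321
finger_force: 0.0
```

```bash
python3 - <<'E'
from h import *
w=cam('wrist'); o=robot.get_obs(); print(o['t'],o['ee_pos'])
np.savez('w7.npz',pixels=w['pixels'],R=w['R'],t=w['t'],K=w['K'],pos=o['ee_pos'],ori=o['orientation'])
v=cv2.cvtColor(w['pixels'],cv2.COLOR_RGB2GRAY)
k,l,st,ce=cv2.connectedComponentsWithStats((v<48).astype(np.uint8))
for i in range(1,k):
    if st[i,4]>150: print(st[i],ce[i],cv2.minAreaRect(np.argwhere(l==i)[:,::-1].astype(np.float32)))
mid=np.array([.5495,-.2612,.025]); x=np.array([.988,.155,0]);y=np.array([-.155,.988,0])
C=mid+.0215*x; C[2]=.035
print('expect rod',proj(w,[C-.05*y,C+.05*y,C]),'bar dots',proj(w,[mid+[0,0,.016]-.072*y,mid+[0,0,.016]+.072*y]))
for r in (110,140,170,190): print(r,v[r,190:300].tolist())
E
```

```text
18.7667 [ 0.59092685 -0.2559139   0.19557345]
[    0   125   512   259 54722] [292.31469976 313.63053251] ((255.5, 254.0), (258.0, 511.0), 90.0)
[233 131   7  8
[... 1632 characters left out ...]
, 60, 59, 59, 58, 60, 58, 59, 59, 59, 58, 58, 58, 60, 64, 33, 19, 21, 23, 22, 17, 57, 61, 60, 63, 31, 15, 19, 20, 17, 20, 19, 19, 22, 21, 22, 22, 22, 22, 23, 22, 22, 30, 29, 27, 28, 28, 26, 26, 25, 26, 27, 25, 24, 24, 33, 57]
190 [120, 118, 119, 118, 119, 118, 118, 117, 117, 117, 116, 116, 118, 116, 117, 118, 116, 119, 125, 68, 47, 52, 51, 50, 41, 114, 121, 114, 115, 115, 115, 115, 114, 114, 116, 121, 73, 56, 59, 57, 56, 74, 81, 73, 42, 31, 35, 35, 34, 34, 75, 80, 76, 76, 77, 77, 77, 76, 77, 76, 77, 75, 76, 77, 77, 76, 79, 65, 35, 31, 31, 30, 30, 38, 76, 62, 59, 51, 25, 15, 17, 18, 21, 19, 22, 21, 23, 21, 23, 26, 27, 27, 28, 27, 27, 29, 25, 26, 27, 26, 27, 24, 26, 25, 24, 26, 23, 26, 57, 59]
```

```bash
python3 - <<'E'
from h import *
w=cam('wrist'); v=cv2.cvtColor(w['pixels'],cv2.COLOR_RGB2GRAY)
print(v[115:135,283].tolist()); print(v[195:240,275].tolist())
for r in (105,130,150,180,200): print(r,v[r,262:325].tolist())
mid=np.array([.5495,-.2612,.025]); ax=np.array([[.988,.155,0],[-.155,.988,0],[0,0,1]])
for uv in ((268,170),(298.5,170),(283,170)): print(ax@(ray(w,uv,.035)-mid))
for r in (123,126,128): print(r,ax@(ray(w,(283,r),.045)-mid))
E
```

```text
[59, 85, 84, 84, 83, 83, 84, 85, 65, 41, 50, 31, 30, 37, 39, 38, 38, 38, 38, 37]
[21, 23, 20, 22, 23, 20, 22, 19, 23, 21, 22, 22, 21, 24, 21, 21, 23, 23, 22, 23, 23, 23, 23, 23, 26, 21, 23, 23, 26, 23, 23, 24, 24, 24, 20, 27, 41, 42, 42, 40, 54, 69, 84, 80, 77]
105 [76, 77, 76, 76, 76, 76, 77, 76, 76, 76, 76, 77, 76, 76, 76, 77, 76, 76, 76, 75, 75, 75, 77, 76, 77, 76, 76, 77, 76, 77, 75, 76, 74, 74, 67, 66, 65, 67, 67, 60, 101, 129, 132, 132, 134, 135, 134, 135, 133, 127, 125, 127, 141, 77, 47, 90, 108, 111, 110, 109, 107, 107, 106]
130 [49, 60, 63, 64, 66, 37, 26, 27, 30, 28, 31, 29, 31, 30, 29, 30, 31, 33, 34, 35, 37, 38, 38, 38, 35, 36, 35, 34, 31, 32, 30, 33, 32, 33, 35, 30, 25, 60, 56, 97, 126, 127, 126, 126, 126, 127, 127, 126, 123, 125, 128, 91, 81, 83, 83, 84, 84, 82, 83, 83, 83, 84, 84]
150 [41, 82, 66, 61, 54, 27, 20, 22, 22, 22, 22, 23, 23, 25, 24, 26, 28, 29, 29, 30, 31, 35, 33, 31, 32, 30, 28, 28, 26, 27, 28, 27, 27, 27, 27, 24, 45, 53, 91, 118, 125, 123, 124, 125, 125, 124, 122, 123, 126, 128, 91, 79, 79, 80, 81, 81, 82, 82, 82, 81, 82, 82, 82]
180 [43, 56, 60, 62, 41, 21, 15, 17, 19, 18, 18, 21, 18, 20, 21, 20, 20, 22, 21, 22, 22, 21, 28, 27, 25, 25, 24, 25, 26, 26, 23, 27, 23, 25, 19, 59, 52, 97, 123, 123, 121, 123, 124, 123, 124, 123, 123, 128, 107, 81, 77, 79, 79, 80, 80, 79, 76, 70, 117, 124, 123, 123, 122]
200 [61, 80, 63, 61, 33, 14, 16, 21, 19, 20, 19, 20, 22, 20, 23, 24, 26, 27, 26, 27, 27, 25, 28, 25, 27, 27, 26, 24, 25, 24, 25, 24, 24, 19, 46, 50, 93, 117, 121, 122, 122, 123, 122, 124, 124, 123, 130, 106, 77, 67, 119, 126, 125, 121, 123, 122, 122, 122, 121, 122, 122, 122, 121]
[ 0.03275649 -0.00754745  0.01      ]
[ 0.00346607 -0.00758688  0.01      ]
[ 0.01834538 -0.00756685  0.01      ]
123 [ 0.02012207 -0.05261249  0.02      ]
126 [ 0.02006142 -0.04999604  0.02      ]
128 [ 0.0200208  -0.04824369  0.02      ]
```

Call:
inch_along(ticks=[0,0,0,0,0.032,0,0,0,0,0.032,0,0,0,0,0.032,0,0,0,0,0.032,0,0,0,0,0.032])

```text
t: 19.23
ee_pos: [0.5891, -0.2555, 0.1906]
orientation: [[0.154, -0.988, -0.001], [-0.988, -0.154, 0.0], [-0.0, 0.001, -1.0]]
ft_force: [1.0, -0.5, 0.9]
finger_gap: 0.0317
finger_force: 0.0
```

```bash
python3 -c "
from cell import robot, optics
print(robot.job_done())"
```

```text
the job is handed in; nothing more can be done
None
```

I handed the job in at about 19 s: the bar is let go in both notches and the last wrist-camera measurements put the rod let go against its uphill side; no verdict was returned.

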